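# Seat the ledge drain strainer on its pin

### The job

The steel strainer of the drain on the white ledge is standing up off its collar. With a fingertip push its lug round until the notch in its rim is over the upright pin, then press the strainer down fully home on the collar, without brute force, and take the hand away. Only push: do not pull the strainer up, and leave the other things on the ledge where they are.

Things in the scene. Friction and masses are not known exactly. Their poses are not given: they have to be found in the camera images.
- outlet: drain outlet fixed to the white ledge: a round dark steel collar 160 mm in diameter and 12 mm high. One upright steel pin, 12 mm thick with a round top, stands on it 60 mm from the centre, on the collar's +x axis, reaching 22 mm above the ledge. Origin: centre of its underside, on the ledge.
- pin_top (a point): top of that pin (22 mm above the ledge, 60 mm from the outlet's centre); fixed. Half of the pin shows outside the strainer's rim from above.
- notch (a point): the one notch in the strainer's rim: this point lies in it, level with the disc's upper face, 55 mm from the axis. The notch is open to the rim, 20 mm wide and 10 mm deep.
- lug_top (a point): centre of the top of the one upright lug on the strainer, exactly opposite the notch, centred 38 mm from the axis: 16 mm long radially, 10 mm thick, standing 20 mm above the disc's upper face. The disc is turned by pushing this lug sideways.
- strainer (a joint): turn of the strainer in rad, counter-clockwise from above positive; 0 when the notch is exactly over the pin. It starts 0.8 to 2.4 rad away, can turn within -3.1 to 3.1, and stays where it is left (friction about 0.06 N m, about 1.6 N at the lug).
- stem (a joint): how far the strainer is pushed down, m: -0.002 to 0 at the start, 0.012 fully home; negative is up (to -0.008). It stays where it is left; pushing takes about 4 N. With the notch off the pin the disc stops on the pin at 0.002 to 0.0035. The notch passes freely within 0.06 rad of the pin; the pin's round top guides it in from a little farther off.
- jug: steel water jug with a side handle, 150 mm tall, 110 mm wide; origin at the centre of its underside; a bystander
- soap_dish: white ceramic soap dish 120 x 85 mm, 24 mm high, with a bar of soap in it (30 mm high); origin at the centre of its underside; a bystander
- bottle: green glass bottle with a lid, 60 mm diameter, 160 mm tall; origin at the centre of its underside; a bystander
- mug: grey plastic mug, 76 mm diameter, 85 mm tall, handle at its +y; origin at the centre of its underside; a bystander
- tumbler: steel tumbler, 68 mm diameter, 90 mm tall; origin at the centre of its underside; a bystander
- scrub_brush: wooden scrubbing brush lying bristles down, 120 x 45 mm, 32 mm high; origin at the centre of its underside; a bystander
- jar_lid: loose plain steel jar lid, 64 mm diameter, 12 mm high; no part of the drain; origin at the centre of its underside; a bystander
- disc_top (a point): centre of the upper face of the steel strainer: a flat level disc 120 mm in diameter, 5 mm thick, with small drain holes and a central screw head (10 mm wide, 2 mm high), carried on a stem on the outlet's axis. At the start the upper face stands 29 to 31 mm above the ledge; fully home the disc lies on the collar, upper face 17 mm above the ledge.
There are look-alikes about, which are no part of the job. What is shaped like the outlet but red or turquoise is not meant.

How it is judged (in metres and radians):
On the way, in this order (a step that is already met when the one before it is completed fails the run):
1. the notch is brought over the pin (value of joint strainer between -0.16 and 0.16 rad), for 0.05 s.
2. the strainer is pressed home (value of joint stem above 0.0105 m), for 0.2 s.
At the end, for the whole second after the job is handed in: The strainer is pushed down to within 1.5 mm of fully home with its notch round the pin (within 0.12 rad), at rest (value of joint stem above 0.0105 m and value of joint strainer between -0.12 and 0.12 rad and velocity of joint strainer between -0.05 and 0.05 rad/s); the robot touches nothing.
It fails at once if the strainer is pulled up off its resting height (stem below -5 mm) (value of joint stem below -0.005 m).
It fails at once if brute force: more than 60 N on the outlet or strainer (contact force between the fingers and outlet above 60 N).
It fails at once if a bystander is moved by more than 25 mm (distance of any of jug, soap_dish, bottle, mug, tumbler, scrub_brush, jar_lid from where it was at the start of the episode above 0.025 m).
It also fails if it takes over 51 s, if anything falls off the work surface, if the arm or the gripper's body presses on something with over 40 N, if the wrist force passes 120 N, or if a joint passes its speed limit or range.

### The arm

A 6-joint arm with a two-finger parallel gripper is mounted at the origin on the work surface. World frame = base frame: x ahead of the robot, y to its left, z up, the work surface at z = 0. Lengths are in m, angles in degrees, forces in N, time in s.
With the tool pointing down it reaches from about 0.4 to 0.825 m from the base axis. Payload 7 kg.
Tool frame: the origin (TCP) lies midway between the tips of the shut fingers; the grasp point (between the pads) lies 19 mm behind it; z points along the fingers, y is the line along which they close (so a half turn about z gives the same grasp; the last joint's range is limited). The gripper opens to 88 mm and grips with 3 to 60 N. Pads are 19 mm wide; open, the fingers measure 130 mm over their backs; the gripper's body (78 mm by 193 mm) begins 47 mm behind the grasp point.
Start: joints at [-48.065, 20.546, 0.682, 0, -70.136, -16.507], TCP at [0.29, -0.61, 0.227] pointing down, gripper open.
Joint ranges: [-176.03, 176.03], [-82.01, 121.73], [-58.28, 71.71], [-173.87, 95.51], [-174.79, -0.11], [-173.66, 173.66]. Speed limits (degrees/s): [136.94, 136.94, 172.46, 180, 180, 180].

### API

Orientations are given as [roll, pitch, yaw] about the fixed x, y, z axes, in that order (R = Rz(yaw) Ry(pitch) Rx(roll)).
In Python, from plant import ctrl gives the robot as it stands.
- The arm moves only by the tool arm_command, never from a script. Its argument "steps" is a list of rows, each an object with "translation": the shift along the tool's x, y, z in mm, a list of three; "rotation": the turn, a rotation vector about the tool's x, y, z in units of 5 degrees (1.0 is 5 degrees), a list of three; "claw": the finger opening in mm, from 0 to 87.6. In form: [{"translation": [x, y, z], "rotation": [rx, ry, rz], "claw": claw}, ...]. A call has 1 to 5 rows; each row is the pose to reach, as a shift and turn from the pose commanded when the call began, along the tool's axes at that moment; what a row does not reach only later rows make up. A row lasts 1/10 s, in which the tool goes at most 50 mm and 8.59 degrees, less where a joint would pass 70% of its speed; a pose out of reach is approached as far as the arm can. A call with a gripper value outside its range is refused whole. The fingers move at their own pace and stop on an object; the grip force is fixed at half the most. Time passes only in rows, so rows that repeat a pose let the fingers close. It gives the time, the measured TCP pose, the force, the opening and the grip force at its end, in the units of the state.
- ctrl.get_obs(): the state, without advancing time (a new reading comes with each control period).
- ctrl.snapshot(name): name is "scene" or "top" or "wrist"; returns (picture, depth): 400x640x3 uint8, red, green, blue; 400x640 float32, m along the optical axis (not along the pixel's ray), 0 where there is no reading.
- ctrl.calibration(name): a dict with "vertical_fov" (degrees; the focal length in pixels is half the picture's height over the tangent of half this angle, whatever the lens; pixels are square), "cx", "cy" (the principal point, pixels), "k1" (the pictures are not rectified: a ray, as slopes to the right and down, at radius r is drawn at 1 + k1 r^2 times it, then the intrinsics apply), "rvec" (rotation vector, rad) and "tvec" (3), from world to camera coordinates, as OpenCV has them; the wrist camera has in their place "hand_eye" (4x4, takes a point from camera to tool coordinates, whose origin is the TCP and whose axes are the flange's). Camera axes: x right, y down, z forward; pixel columns grow to the right and rows downward; lengths in m; the calibration is good to about 2 mm. A picture is of the moment at which its call begins: read the wrist's pose just before it. calibration takes no time and is no camera call.
- ctrl.close_job(): hands the job in; it is judged then, once.
The state is a dict: "clock": time; "joint_pos": joint angles; "qvel": joint speeds; "tau": joint torques, N m; "tool_pos": TCP position; "orientation": TCP orientation; "force": force on the tool from outside, world axes, zero at the start; "moment": the same for the moment, N m; "opening": finger opening in m; "gripper_force": force on a finger pad.
Only numpy, scipy, OpenCV 4.12 (cv2) and the standard library are available. Lean on these libraries where they do the work, as an engineer would, in place of code of your own. Each camera call takes 0.05 s, during which the arm holds its last target. There are 200 camera calls.

## Working session

There is one attempt and no reset: what is moved stays moved. The work goes in short steps, Python scripts to look and compute and a tool call to move; the robot and the scene stay as the last step left them, time stands still between calls to the robot, and variables do not carry over. Pictures are saved under pics/ and viewed, at most 10 in all, crops included, and the job is handed in when it is done.

Besides the shell and the picture viewer there is one more tool, called after "Emit:" as a command line: name --argument value ..., lists and objects as JSON in quotes. arm_command: Moves the arm, as the interface text tells. Its arguments: {"type":"object","properties":{"steps":{"type":"array"}},"required":["steps"]}

```bash
mkdir -p pics; ls; cat > h.py <<'E'
import numpy as np, cv2
from plant import ctrl
from scipy.spatial.transform import Rotation as R
def K(c,h=400):
    f=h/2/np.tan(np.radians(c["vertical_fov"])/2); return f,c["cx"],c["cy"],c["k1"]
def pose(name,obs=None):
    c=ctrl.calibration(name)
    if "hand_eye" in c:
        o=obs; H=np.array(c["hand_eye"]); T=np.eye(4)
        T[:3,:3]=R.from_euler('xyz',o["orientation"],degrees=True).as_matrix(); T[:3,3]=o["tool_pos"]
        T=T@H; return c,T[:3,:3],T[:3,3]
    Rw=R.from_rotvec(np.ravel(c["rvec"])).as_matrix(); return c,Rw.T,-Rw.T@np.ravel(c["tvec"])
def rays(name,uv,obs=None):
    c,Rc,t=pose(name,obs); f,cx,cy,k=K(c)
    d=(np.atleast_2d(uv)-[cx,cy])/f; s=d.copy()
    for _ in range(20): s=d/(1+k*(s**2).sum(1,keepdims=True))
    return t,np.c_[s,np.ones(len(s))]@Rc.T
def onz(name,uv,z,obs=None):
    t,d=rays(name,uv,obs); return t+d*((z-t[2])/d[:,2])[:,None]
def proj(name,P,obs=None):
    c,Rc,t=pose(name,obs); f,cx,cy,k=K(c); q=(np.atleast_2d(P)-t)@Rc; s=q[:,:2]/q[:,2:]
    return s*(1+k*(s**2).sum(1,keepdims=True))*f+[cx,cy]
def cloud(name,depth,obs=None):
    v,u=np.mgrid[:400,:640]; t,d=rays(name,np.c_[u.ravel(),v.ravel()].astype(float),obs)
    return (t+d*depth.ravel()[:,None]).reshape(400,640,3)
def save(n,im): cv2.imwrite(n,im[...,::-1])
E
python3 - <<'E'
from h import *
o=ctrl.get_obs();print(o)
for n in("top","scene"):
    im,d=ctrl.snapshot(n); np.savez(f"{n}.npz",im=im,d=d); save(f"pics/{n}0.png",im); c,Rc,t=pose(n); print(n,t,Rc[:,2],c["k1"])
E
```

```text
pics
{'clock': 0.0, 'joint_pos': array([-4.80631238e+01,  2.05907382e+01,  6.34483018e-01, -2.10176231e-02,
       -7.01386279e+01, -1.65089432e+01]), 'qvel': array([ 0.05092751, -0.12271317,  0.05352367, -0.00036237,  0.02272541,
        0.02132016]), 'tau': array([ 1.26032542e-04, -5.82731152e+01,  2.93050522e+01,  6.99721053e+00,
        6.77369404e-03, -1.16172278e-04]), 'tool_pos': array([ 0.28961041, -0.6091552 ,  0.22563315]), 'orientation': array([ 1.79903413e+02, -8.02160304e-03, -1.54579217e+02]), 'force': array([ 0.17326429, -0.51245391, -0.0949067 ]), 'moment': array([-0.03677357,  0.02638666,  0.00590403]), 'gripper_force': 0.0, 'opening': 0.08766315505425508}
top [ 0.28189579 -0.00868389  1.63444123] [ 0.11463067  0.00260281 -0.99340477] -0.1300093992928753
scene [1.13132684 0.52206137 0.89698679] [-0.54163731 -0.45611213 -0.70610958] -0.11764735915933676
```

View pics/top0.png

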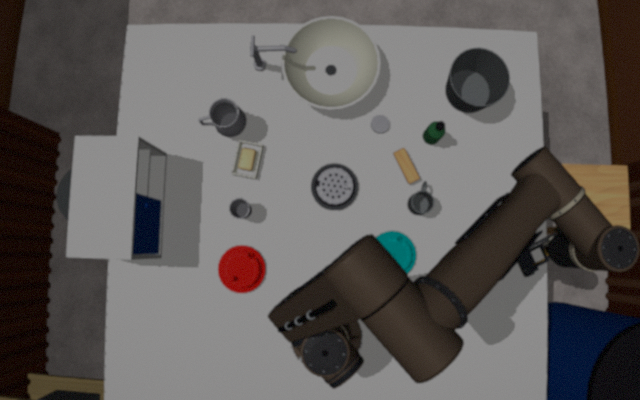

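View pics/scene0.png

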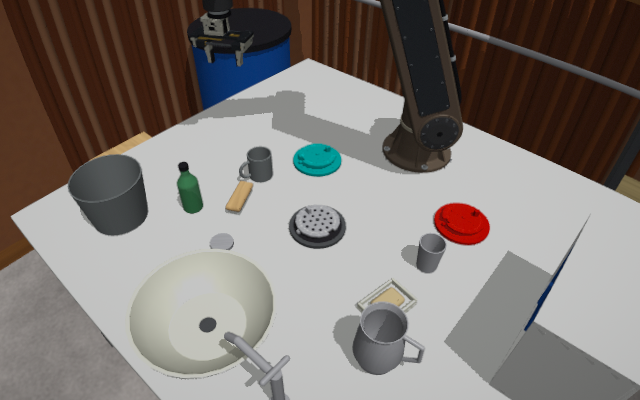

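Could be taken for the drain in the top view: the steel strainer on its dark collar (335,187), the red copy (242,269), the turquoise copy (396,253), the basin drain (331,70) and the jar lid (380,124). By the description it is the steel one at (335,187). Next is a close crop.

```bash
python3 - <<'E'
from h import *
a=np.load("top.npz");b=np.load("scene.npz")
A=cv2.resize(a["im"][157:217,305:365],(400,400),interpolation=cv2.INTER_CUBIC)
B=cv2.resize(b["im"][195:255,280:355],(500,400),interpolation=cv2.INTER_CUBIC)
save("pics/crop.png",np.clip(np.hstack([A,B])[:, :800].astype(float)*1.3,0,255).astype(np.uint8))
im=a["im"].astype(int)
# dark collar mask
g=im.max(2); m=np.zeros((400,640),np.uint8); m[150:225,300:372]=(g[150:225,300:372]<95)
cs=max(cv2.findContours(m,cv2.RETR_EXTERNAL,cv2.CHAIN_APPROX_NONE)[0],key=cv2.contourArea)
P=onz("top",cs[:,0].astype(float),0.006)
(c,r)=cv2.minEnclosingCircle(P[:,:2].astype(np.float32)); print("collar",c,r)
X=cloud("top",a["d"]); print("ledge z",np.median(X[215:235,300:330,2]))
z=X[...,2]; s=(np.hypot(X[...,0]-c[0],X[...,1]-c[1])<.055)
print("disc z",np.median(z[s]),"high:",[ (u,v,X[v,u].round(3)) for v,u in zip(*np.where(s&(z>np.median(z[s])+.009)))])
E
```

```text
collar (0.4921334683895111, -0.0213313028216362) 0.07974006235599518
ledge z -0.0004895517737454336
disc z 0.02969636325150149 high: [(np.int64(343), np.int64(180), array([ 0.51 , -0.049,  0.04 ])), (np.int64(344), np.int64(186), array([ 0.488, -0.052,  0.052])), (np.int64(345), np.int64(186), array([ 0.488, -0.055,  0.053])), (np.int64(346), np.int64(186), array([ 0.489, -0.059,  0.049])), (np.int64(347), np.int64(186), array([ 0.49 , -0.062,  0.045])), (np.int64(348), np.int64(186), array([ 0.488, -0.065,  0.059])), (np.int64(344), np.int64(187), array([ 0.485, -0.052,  0.052])), (np.int64(345), np.int64(187), array([ 0.485, -0.055,  0.05 ])), (np.int64(346), np.int64(187), array([ 0.486, -0.059,  0.045])), (np.int64(347), np.int64(187), array([ 0.486, -0.062,  0.05 ])), (np.int64(348), np.int64(187), array([ 0.485, -0.065,  0.053])), (np.int64(344), np.int64(188), array([ 0.482, -0.052,  0.048])), (np.int64(345), np.int64(188), array([ 0.483, -0.056,  0.04 ])), (np.int64(346), np.int64(188), array([ 0.483, -0.059,  0.045])), (np.int64(347), np.int64(188), array([ 0.483, -0.062,  0.047])), (np.int64(348), np.int64(188), array([ 0.483, -0.065,  0.046])), (np.int64(347), np.int64(189), array([ 0.48 , -0.062,  0.04 ])), (np.int64(334), np.int64(192), array([ 0.47 , -0.02 ,  0.039])), (np.int64(334), np.int64(194), array([ 0.463, -0.02 ,  0.039])), (np.int64(332), np.int64(198), array([ 0.45 , -0.014,  0.04 ]))]
```

View pics/crop.png

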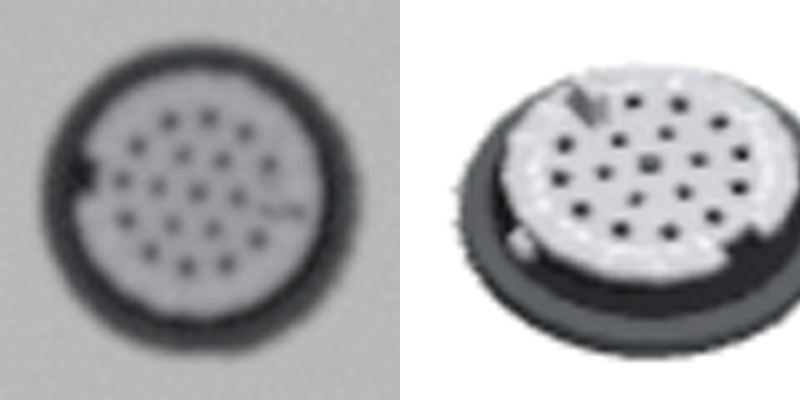

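```bash
python3 - <<'E'
from h import *
c=np.array([.4921,-.0213])
p=onz("scene",[[298.3,231.0]],.020)[0]; print("pin",p,np.linalg.norm(p[:2]-c),np.degrees(np.arctan2(*(p[:2]-c)[::-1])), proj("top",p))
n=onz("top",[[305+85*.15,157+175*.15]],.03)[0]; n2=onz("scene",[[280+340*.15,195+238*.15]],.03)[0]
l=onz("top",[[346,187.5]],.048)[0]; l2=onz("scene",[[280+185*.15,195+98*.15]],.045)[0]
for q in(n,n2,l,l2): print(q,np.linalg.norm(q[:2]-c),np.degrees(np.arctan2(*(q[:2]-c)[::-1])))
print([(k,onz("top",[k],.04)[0].round(3)) for k in [(405,165),(420,205),(240,208),(248,160),(396,253)]])
E
```

```text
pin [ 0.55218518 -0.03807111  0.02      ] 0.0623818765472422 -15.595599319901213 [[339.82760531 168.2254409 ]]
[0.49878955 0.03433192 0.03      ] 0.05603267928308596 83.14329902269965
[0.49978685 0.03351181 0.03      ] 0.05534818609591724 82.01686443243372
[ 0.48407769 -0.05876681  0.048     ] 0.03831604801249493 -102.0855596105749
[ 0.49257045 -0.05676006  0.045     ] 0.035463185173771394 -89.23989417958896
[((405, 165), array([ 0.564, -0.254,  0.04 ])), ((420, 205), array([ 0.432, -0.303,  0.04 ])), ((240, 208), array([0.411, 0.288, 0.04 ])), ((248, 160), array([0.571, 0.267, 0.04 ])), ((396, 253), array([ 0.274, -0.225,  0.04 ]))]
```

The crop confirms the choice. It shows the grey perforated disc, with the notch at top px (318,183), the lug at (346,187) and the pin at scene px (298,231). The pin bears -16° and the notch +82°, so the strainer has to turn about 98° clockwise. I'll move above the disc next to the lug with the fingers shut.

```bash
cat >> h.py <<'E'
def delta(pos,yaw,o=None):
    """tool-frame shift (mm) and turn (units of 5 deg) from the measured pose to pos, pointing down at yaw"""
    o=o or ctrl.get_obs(); R0=R.from_euler('xyz',o["orientation"],degrees=True); R1=R.from_euler('xyz',[180,0,yaw],degrees=True)
    return (R0.inv().apply(np.array(pos)-o["tool_pos"])*1000).round(1),((R0.inv()*R1).as_rotvec(degrees=True)/5).round(2)
def arc(c,phi,off,z,r=.038):
    """TCP beside the lug at angle phi(deg), off m ccw of its centre"""
    a=np.radians(phi); return [c[0]+r*np.cos(a)-off*np.sin(a),c[1]+r*np.sin(a)+off*np.cos(a),z]
E
python3 - <<'E'
from h import *
print(delta(arc([.4921,-.0213],-97.5,.03,.2),-7.5))
E
```

```text
(array([-439.8,  395.8,   26.3]), array([ 1.000e-02,  2.000e-02, -2.942e+01]))
```

Emit:
arm_command --steps '[{"translation": [-88,79,0],"rotation": [0,0,-1.7],"claw": 0},{"translation": [-132,119,0],"rotation": [0,0,-3.4],"claw": 0},{"translation": [-176,158,0],"rotation": [0,0,-5.1],"claw": 0},{"translation": [-220,198,0],"rotation": [0,0,-6.8],"claw": 0},{"translation": [-264,238,0],"rotation": [0,0,-8.5],"claw": 0}]'

```text
clock: 0.6
tool_pos: [0.3859, -0.3768, 0.2263]
orientation: [180.0, 0.0, -111.7]
force: [1.5, -1.0, 0.8]
opening: 0.0531
gripper_force: 0.0
```

```bash
python3 - <<'E'
from h import *
o=ctrl.get_obs();print(o["tool_pos"],o["orientation"],o["clock"],delta(arc([.4921,-.0213],-97.5,.03,.2),-7.5))
E
```

```text
[ 0.38591156 -0.37684667  0.22627243] [ 1.79977253e+02  9.65550982e-03 -1.11743790e+02] 0.6 (array([-340.1,   -5.4,   26.3]), array([ 0.000e+00,  1.000e-02, -2.085e+01]))
```

Emit:
arm_command --steps '[{"translation": [-45,0,0],"rotation": [0,0,-1.7],"claw": 0},{"translation": [-90,0,0],"rotation": [0,0,-3.4],"claw": 0},{"translation": [-135,0,0],"rotation": [0,0,-5.1],"claw": 0},{"translation": [-180,-2,5],"rotation": [0,0,-6.8],"claw": 0},{"translation": [-225,-4,10],"rotation": [0,0,-8.5],"claw": 0}]'

```text
clock: 1.1
tool_pos: [0.4743, -0.1699, 0.2166]
orientation: [-180.0, -0.0, -69.2]
force: [1.2, -0.7, 0.1]
opening: 0.0132
gripper_force: 0.0
```

```bash
python3 - <<'E'
from h import *
o=ctrl.get_obs();print(o["tool_pos"],o["orientation"],o["clock"],delta(arc([.4921,-.0213],-97.5,.03,.2),-7.5))
E
```

```text
[ 0.4742983  -0.16990257  0.21660422] [-1.79967245e+02 -4.32225748e-03 -6.92211559e+01] 1.1 (array([-84.9, -77.8,  16.6]), array([-1.000e-02, -0.000e+00, -1.234e+01]))
```

Emit:
arm_command --steps '[{"translation": [-17,-16,3],"rotation": [0,0,-1.7],"claw": 0},{"translation": [-34,-31,7],"rotation": [0,0,-3.4],"claw": 0},{"translation": [-51,-47,10],"rotation": [0,0,-5.1],"claw": 0},{"translation": [-68,-62,13],"rotation": [0,0,-6.8],"claw": 0},{"translation": [-85,-78,16],"rotation": [0,0,-8.5],"claw": 0}]'

```text
clock: 1.6
tool_pos: [0.5174, -0.0639, 0.2002]
orientation: [180.0, 0.0, -26.7]
force: [0.7, 0.1, 0.4]
opening: 0.0003
gripper_force: 0.0
```

Emit:
arm_command --steps '[{"translation": [0,0,0],"rotation": [0,0,-1.7],"claw": 0},{"translation": [0,0,0],"rotation": [0,0,-3.4],"claw": 0},{"translation": [0,0,0],"rotation": [0,0,-3.85],"claw": 0},{"translation": [0,0,0],"rotation": [0,0,-3.85],"claw": 0}]'

```text
clock: 2.0
tool_pos: [0.5172, -0.0647, 0.2002]
orientation: [180.0, 0.0, -7.8]
force: [0.7, 0.6, -0.2]
opening: 0.0006
gripper_force: 0.0
```

```bash
python3 - <<'E'
from h import *
o=ctrl.get_obs();print(o["tool_pos"],o["orientation"],o["clock"],o["opening"],delta(arc([.4921,-.0213],-97.5,.03,.2),-7.5))
im,d=ctrl.snapshot("wrist"); save("pics/w1.png",im); np.savez("w1.npz",im=im,d=d,**{k:o[k] for k in("tool_pos","orientation")})
print(pose("wrist",o)[1:])
E
```

```text
[ 0.51722157 -0.06474916  0.20022519] [ 1.79992823e+02  3.82598949e-02 -7.79073705e+00] 2.0 0.0006373121254675338 (array([-0.6, -1.8,  0.2]), array([ 0.  ,  0.01, -0.06]))
(array([[-0.13554717, -0.9556222 , -0.26155911],
       [-0.99076952,  0.13117813,  0.03417687],
       [ 0.00165066,  0.26377737, -0.96458218]]), array([ 0.58643217, -0.07515836,  0.35770895]))
```

View pics/w1.png

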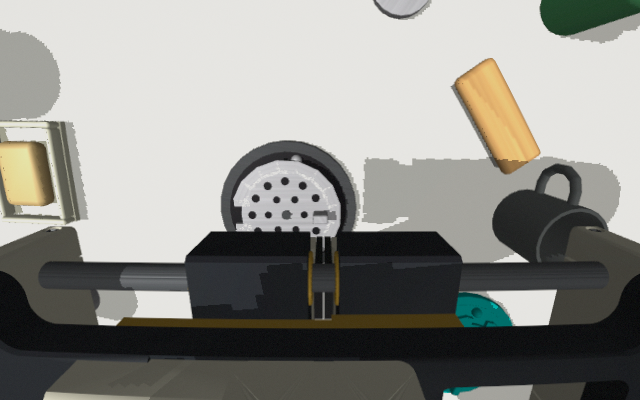

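```bash
python3 - <<'E'
from h import *
a=np.load("w1.npz");o={k:a[k] for k in("tool_pos","orientation")}
im=a["im"]; print("tcp px",proj("wrist",o["tool_pos"],o))
p=onz("wrist",[[296.5,158.5]],.021,o)[0]
# disc rim fit: bright disc pts
hsv=im.max(2).astype(int); m=np.zeros((400,640),np.uint8); m[140:232,218:360]=(hsv[140:232,218:360]<120)
P=cloud("wrist",a["d"],o); 
cs=max(cv2.findContours(m,cv2.RETR_EXTERNAL,cv2.CHAIN_APPROX_NONE)[0],key=cv2.contourArea)[:,0]
cs=cs[(cs[:,1]<195)]; cs=cs[np.abs(np.hypot(*(onz("wrist",cs.astype(float),.012,o)[:,:2]-[.4921,-.0213]).T)-.08)<.006]
q=onz("wrist",cs.astype(float),.012,o)[:,:2]
s=np.linalg.lstsq(np.c_[2*q,np.ones(len(q))],(q**2).sum(1),rcond=None)[0]; print("collar fit",s[:2],np.sqrt(s[2]+s[0]**2+s[1]**2),len(q))
sc=onz("wrist",[[287,214.5]],.031,o)[0]; print("screw",sc)
for c in (s[:2],sc[:2]):
  for n,uv,z in(("pin",[296.5,158.5],.021),("notch",[238,213.5],.03),("lugtop",[322,214.5],.049)):
    v=onz("wrist",[uv],z,o)[0]; e=v[:2]-c; print(n,v.round(4),np.hypot(*e),np.degrees(np.arctan2(e[1],e[0])))
x=P[205:225,310:345]; h=(x[...,2]>.042)&(x[...,2]<.06); print("lug cloud",x[h].mean(0),h.sum(), "disc z",np.median(P[175:205,255:320,2]))
save("pics/w1c.png",cv2.resize(im[135:325,215:365],(600,760)[:2],interpolation=cv2.INTER_CUBIC)[:600])
E
```

```text
tcp px [[320.97023569 251.58510406]]
collar fit [ 0.49290993 -0.02198149] 0.07833374974013359 165
screw [ 0.49202574 -0.02239097  0.031     ]
pin [ 0.5506 -0.0416  0.021 ] 0.060925999185277586 -18.759436773985
notch [0.5003 0.0317 0.03  ] 0.05421340563302362 82.17811909144964
lugtop [ 0.4922 -0.0616  0.049 ] 0.03962170925914045 -90.95574588526769
pin [ 0.5506 -0.0416  0.021 ] 0.06163520383989534 -18.134667535260515
notch [0.5003 0.0317 0.03  ] 0.05474554788232677 81.319634666179
lugtop [ 0.4922 -0.0616  0.049 ] 0.039207359672762065 -89.67367752132961
lug cloud [ 0.48811669 -0.05904827  0.04870446] 149 disc z 0.029431397876996557
```

View pics/w1c.png

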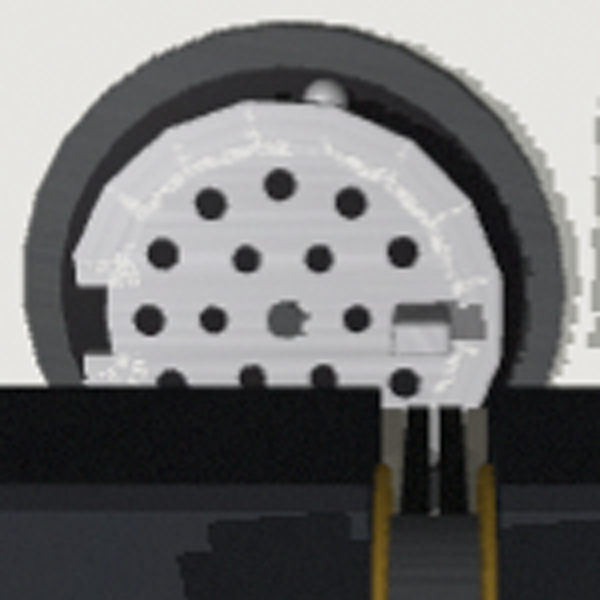

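The wrist view shows the pin at (296,159), the notch at (239,215), the lug top at (320,219) and the screw at (287,215). Both the sizes (pin 61 mm, notch 54 mm, lug 38 mm) and the heights agree with the description. I'll go down beside the lug.

Emit:
arm_command --steps '[{"translation": [0,0,45],"rotation": [0,0,0],"claw": 0},{"translation": [0,-1,90],"rotation": [0,0,0],"claw": 0},{"translation": [0,-1,130],"rotation": [0,0,0],"claw": 0},{"translation": [0,-1,150],"rotation": [0,0,0],"claw": 0},{"translation": [0,-1,161],"rotation": [0,0,0],"claw": 0}]'

```text
clock: 2.55
tool_pos: [0.5162, -0.0642, 0.0374]
orientation: [179.9, 0.2, -7.9]
force: [0.5, -0.6, 1.0]
opening: -0.0
gripper_force: 0.0
```

```bash
python3 - <<'E'
from h import *
o=ctrl.get_obs();print(o["tool_pos"],o["orientation"],o["clock"],o["force"])
c=[.4925,-.022]
for off,ph in ((.022,-97),(.0145,-97),(.0145,-104),(.0145,-111),(.0145,-118),(.0145,-125)): print(ph,*delta(arc(c,ph,off,.039),ph+90))
E
```

```text
[ 0.51623541 -0.06424015  0.03744529] [179.9324442    0.18766947  -7.9224642 ] 2.55 [ 0.52977092 -0.63211137  0.96755401]
-97 [-6.7 -0.9 -1.5] [ 0.01  0.04 -0.18]
-97 [-14.2  -0.8  -1.5] [ 0.01  0.04 -0.18]
-104 [-18.9   0.8  -1.5] [0.02 0.04 1.22]
-111 [-23.8   1.7  -1.5] [0.02 0.04 2.62]
-118 [-28.8   2.1  -1.5] [0.02 0.03 4.02]
-125 [-33.7   1.9  -1.4] [0.02 0.03 5.42]
```

Emit:
arm_command --steps '[{"translation": [-7,-1,-1.5],"rotation": [0,0,-0.2],"claw": 0},{"translation": [-11,-1,-1.5],"rotation": [0,0,-0.2],"claw": 0},{"translation": [-14,-1,-1.5],"rotation": [0,0,-0.2],"claw": 0},{"translation": [-16.5,0,-1.5],"rotation": [0,0,0.5],"claw": 0},{"translation": [-19,0.8,-1.5],"rotation": [0,0,1.2],"claw": 0}]'

```text
clock: 3.05
tool_pos: [0.4998, -0.0617, 0.0427]
orientation: [-179.9, -0.2, -13.9]
force: [1.5, -0.1, -0.4]
opening: 0.0003
gripper_force: 0.7
```

```bash
python3 - <<'E'
from h import *
o=ctrl.get_obs();print(o["tool_pos"],o["orientation"],o["clock"],o["force"],o["moment"])
c=[.4925,-.022]
for ph in -104-6*np.arange(0,11): print(ph,*delta(arc(c,ph,.0145,.039),ph+90))
E
```

```text
[ 0.4998357  -0.06171511  0.04270039] [-179.90531268   -0.2014584   -13.94413201] 3.05 [ 1.47237778 -0.11220364 -0.44904815] [-0.22817739 -0.4654189   0.02031654]
-104 [-2.2  1.2  3.7] [-0.02 -0.04  0.01]
-110 [-6.3  2.5  3.7] [-0.02 -0.04  1.21]
-116 [-10.5   3.4   3.7] [-0.02 -0.04  2.41]
-122 [-14.7   3.9   3.6] [-0.03 -0.04  3.61]
-128 [-19.    3.8   3.6] [-0.03 -0.04  4.81]
-134 [-23.2   3.4   3.6] [-0.03 -0.03  6.01]
-140 [-27.3   2.5   3.6] [-0.03 -0.03  7.21]
-146 [-31.4   1.2   3.6] [-0.03 -0.03  8.41]
-152 [-35.3  -0.6   3.6] [-0.03 -0.03  9.61]
-158 [-39.   -2.7   3.6] [-0.04 -0.03 10.81]
-164 [-42.4  -5.2   3.6] [-0.04 -0.03 12.01]
```

Emit:
arm_command --steps '[{"translation": [-5,2,2],"rotation": [0,0,0.6],"claw": 0},{"translation": [-8,3,3],"rotation": [0,0,1.2],"claw": 0},{"translation": [-10.5,3.4,3],"rotation": [0,0,2.4],"claw": 0},{"translation": [-14.7,3.9,3],"rotation": [0,0,3.6],"claw": 0},{"translation": [-19,3.8,3],"rotation": [0,0,4.8],"claw": 0}]'

```text
clock: 3.55
tool_pos: [0.4805, -0.0611, 0.0398]
orientation: [-179.8, -0.2, -38.1]
force: [1.4, -1.8, 1.2]
opening: 0.0006
gripper_force: 1.1
```

```bash
python3 - <<'E'
from h import *
o=ctrl.get_obs();print(o["tool_pos"],o["orientation"],o["clock"],o["force"],o["moment"])
c=[.4925,-.022]
for ph in -128-6*np.arange(0,11): print(ph,*delta(arc(c,ph,.0145,.039),ph+90))
im,d=ctrl.snapshot("wrist"); save("pics/w2.png",im[120:330,180:460])
E
```

```text
[ 0.48047312 -0.06111384  0.03975849] [-1.79844909e+02 -1.51230777e-01 -3.80600093e+01] 3.55 [ 1.35435211 -1.79509955  1.20851628] [-0.75426103 -0.31797934 -0.02518135]
-128 [-0.1 -0.2  0.8] [-0.03 -0.03 -0.01]
-134 [-4.2  1.1  0.7] [-0.03 -0.03  1.19]
-140 [-8.3  2.   0.7] [-0.03 -0.03  2.39]
-146 [-12.6   2.4   0.7] [-0.04 -0.03  3.59]
-152 [-16.8   2.4   0.7] [-0.04 -0.02  4.79]
-158 [-21.    2.    0.7] [-0.04 -0.02  5.99]
-164 [-25.2   1.1   0.7] [-0.04 -0.02  7.19]
-170 [-29.3  -0.3   0.7] [-0.04 -0.02  8.39]
-176 [-33.1  -2.    0.7] [-0.04 -0.02  9.59]
-182 [-36.8  -4.1   0.7] [-4.000e-02 -1.000e-02  1.079e+01]
-188 [-40.3  -6.6   0.7] [-4.000e-02 -1.000e-02  1.199e+01]
```

View pics/w2.png

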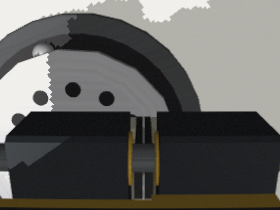

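The view shows only the rim and the pin, but the 2.2 N reaction lies along the tangent, so the lug is being pushed. I'll continue the arc.

Emit:
arm_command --steps '[{"translation": [-4.2,1.1,0.7],"rotation": [0,0,1.2],"claw": 0},{"translation": [-8.3,2,0.7],"rotation": [0,0,2.4],"claw": 0},{"translation": [-12.6,2.4,0.7],"rotation": [0,0,3.6],"claw": 0},{"translation": [-16.8,2.4,0.7],"rotation": [0,0,4.8],"claw": 0},{"translation": [-21,2,0.7],"rotation": [0,0,6],"claw": 0}]'

```text
clock: 4.1
tool_pos: [0.4622, -0.0497, 0.0386]
orientation: [-179.9, -0.0, -67.9]
force: [0.1, -2.4, 0.4]
opening: 0.0001
gripper_force: 0.8
```

```bash
python3 - <<'E'
from h import *
o=ctrl.get_obs();print(o["tool_pos"],o["orientation"],o["clock"],o["force"],o["moment"])
c=[.4925,-.022]
for ph in -158-6*np.arange(0,7): print(ph,*delta(arc(c,ph,.0145,.039),ph+90))
E
```

```text
[ 0.4622034  -0.04974948  0.03864438] [-1.79853895e+02 -2.94677433e-02 -6.79343355e+01] 4.1 [ 0.10966564 -2.4494931   0.35739221] [-0.52554203 -0.09013272 -0.00751737]
-158 [ 0.1 -0.5 -0.4] [-0.03 -0.01  0.01]
-164 [-3.9  0.8 -0.4] [-0.03 -0.    1.21]
-170 [-8.1  1.7 -0.4] [-0.03 -0.    2.41]
-176 [-12.3   2.1  -0.4] [-0.03 -0.    3.61]
-182 [-16.6   2.1  -0.4] [-0.03  0.    4.81]
-188 [-20.8   1.6  -0.4] [-0.03  0.    6.01]
-194 [-25.    0.8  -0.4] [-0.03  0.    7.21]
```

Emit:
arm_command --steps '[{"translation": [-3.9,0.8,-0.4],"rotation": [0,0,1.2],"claw": 0},{"translation": [-8.1,1.7,-0.4],"rotation": [0,0,2.4],"claw": 0},{"translation": [-12.3,2.1,-0.4],"rotation": [0,0,3.6],"claw": 0},{"translation": [-16,2.1,-0.4],"rotation": [0,0,4.6],"claw": 0},{"translation": [-18.7,1.9,-0.4],"rotation": [0,0,5.4],"claw": 0}]'

```text
clock: 4.6
tool_pos: [0.4523, -0.0333, 0.0386]
orientation: [-180.0, 0.0, -94.9]
force: [-0.6, -1.3, 0.7]
opening: 0.0004
gripper_force: 0.8
```

```bash
python3 - <<'E'
from h import *
o=ctrl.get_obs();print(o["tool_pos"],o["orientation"],o["clock"],o["force"])
c=[.4925,-.022]
for ph in -185-2*np.arange(0,8): print(ph,*delta(arc(c,ph,.0145,.039),ph+90))
im,d=ctrl.snapshot("wrist"); b,_=ctrl.snapshot("scene"); t,_=ctrl.snapshot("top")
np.savez("w3.npz",im=im,b=b,t=t,**{k:o[k] for k in("tool_pos","orientation")})
A=cv2.resize(im[100:300,220:420],(400,400));f=lambda x:cv2.resize(x,(400,400),interpolation=cv2.INTER_CUBIC)
save("pics/c3.png",np.hstack([A,f(b[190:255,285:350])]))
E
```

```text
[ 0.45233956 -0.03331093  0.03863814] [-1.79965556e+02  1.57077180e-02 -9.49034179e+01] 4.6 [-0.61860799 -1.28754938  0.67055528]
-185 [-0.3 -1.  -0.4] [-0.01  0.    0.02]
-187 [-1.6 -0.5 -0.4] [-0.01  0.    0.42]
-189 [-3.  -0.1 -0.4] [-0.01  0.    0.82]
-191 [-4.3  0.3 -0.4] [-0.01  0.    1.22]
-193 [-5.7  0.6 -0.4] [-0.01  0.    1.62]
-195 [-7.1  0.9 -0.4] [-0.01  0.    2.02]
-197 [-8.5  1.1 -0.4] [-0.01  0.    2.42]
-199 [-9.9  1.3 -0.4] [-0.01  0.    2.82]
```

View pics/c3.png

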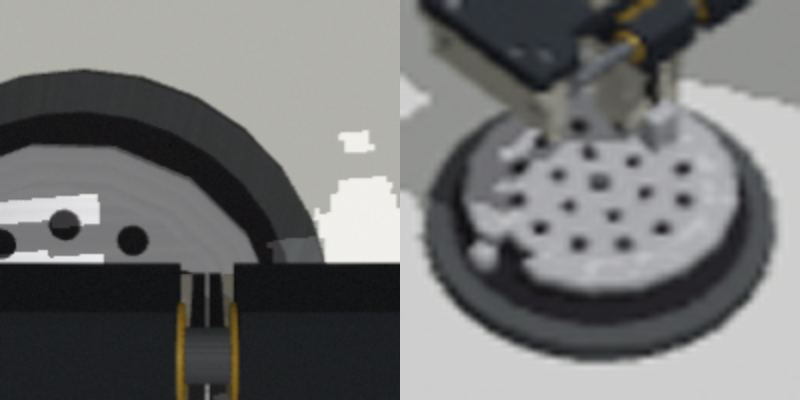

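```bash
python3 - <<'E'
from h import *
c=np.array([.4925,-.022])
for n,uv,z in(("notch@.03",[285+113*.1625,190+262*.1625],.030),("notch low",[285+113*.1625,190+262*.1625],.025),("pin",[285+85*.1625,190+250*.1625],.02)):
    e=onz("scene",[uv],z)[0][:2]-c; print(n,np.hypot(*e),np.degrees(np.arctan2(e[1],e[0])))
E
```

```text
notch@.03 0.06167666237441095 4.046479176012208
notch low 0.05820674408770868 1.220389802842337
pin 0.05991158253268961 -15.45470480071292
```

Emit:
arm_command --steps '[{"translation": [-1.6,-0.5,-0.4],"rotation": [0,0,0.4],"claw": 0},{"translation": [-3,-0.1,-0.4],"rotation": [0,0,0.8],"claw": 0},{"translation": [-4.3,0.3,-0.4],"rotation": [0,0,1.2],"claw": 0},{"translation": [-5.7,0.6,-0.4],"rotation": [0,0,1.6],"claw": 0},{"translation": [-5.7,0.6,-0.4],"rotation": [0,0,1.6],"claw": 0}]'

```text
clock: 5.25
tool_pos: [0.4525, -0.0277, 0.0385]
orientation: [-180.0, 0.0, -102.7]
force: [-1.5, -1.4, -0.1]
opening: 0.0002
gripper_force: 0.6
```

Emit:
arm_command --steps '[{"translation": [4,0,0],"rotation": [0,0,0],"claw": 0},{"translation": [10,0,0],"rotation": [0,0,0],"claw": 0},{"translation": [10,0,-40],"rotation": [0,0,0],"claw": 0},{"translation": [10,0,-85],"rotation": [0,0,0],"claw": 0},{"translation": [10,0,-130],"rotation": [0,0,0],"claw": 0}]'

```text
clock: 5.75
tool_pos: [0.4499, -0.038, 0.1697]
orientation: [180.0, -0.0, -102.8]
force: [1.6, -0.2, -0.7]
opening: 0.0006
gripper_force: 0.0
```

Emit:
arm_command --steps '[{"translation": [45,0,0],"rotation": [0,0,0],"claw": 0},{"translation": [60,0,0],"rotation": [0,0,0],"claw": 0},{"translation": [60,0,0],"rotation": [0,0,0],"claw": 0},{"translation": [60,0,0],"rotation": [0,0,0],"claw": 0}]'

```text
clock: 6.15
tool_pos: [0.437, -0.0963, 0.1683]
orientation: [-180.0, 0.0, -102.9]
force: [-0.4, -0.2, -0.2]
opening: 0.0006
gripper_force: 0.0
```

```bash
python3 - <<'E'
from h import *
o=ctrl.get_obs();print(o["tool_pos"],o["orientation"],o["clock"],o["force"])
im,d=ctrl.snapshot("wrist"); b,_=ctrl.snapshot("scene")
np.savez("w4.npz",im=im,b=b,d=d,**{k:o[k] for k in("tool_pos","orientation")})
u,v=proj("wrist",[.4925,-.022,.03],o)[0];print(u,v)
u0=int(u)-70; v0=int(v)-70; v0=max(0,min(260,v0));print(u0,v0)
f=lambda x:cv2.resize(x,(400,400),interpolation=cv2.INTER_CUBIC)
save("pics/c4.png",np.hstack([f(im[v0:v0+140,u0:u0+140]),f(b[190:255,285:350])]))
E
```

```text
[ 0.43698606 -0.09631288  0.16828066] [-1.79970408e+02  1.91839938e-02 -1.02860769e+02] 6.15 [-0.35212125 -0.24821909 -0.17028306]
287.08043155076825 274.02666355766166
217 204
```

View pics/c4.png

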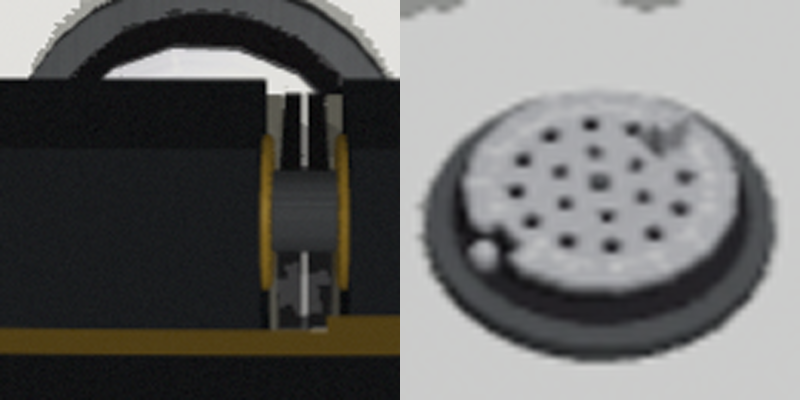

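The scene crop shows the notch at (515,240) almost at the pin at (485,252), so it is still a little short. The gripper hides the drain from the wrist camera, so I'll shift to the other side and measure.

Emit:
arm_command --steps '[{"translation": [-45,-10,0],"rotation": [0,0,0],"claw": 0},{"translation": [-90,-20,0],"rotation": [0,0,0],"claw": 0},{"translation": [-135,-37,0],"rotation": [0,0,0],"claw": 0},{"translation": [-165,-37,0],"rotation": [0,0,0],"claw": 0},{"translation": [-165,-37,0],"rotation": [0,0,0],"claw": 0}]'

```text
clock: 6.75
tool_pos: [0.511, 0.0605, 0.1675]
orientation: [180.0, -0.0, -102.6]
force: [-1.2, -0.5, 0.4]
opening: 0.0004
gripper_force: 0.0
```

```bash
python3 - <<'E'
from h import *
ctrl.snapshot("top");o=ctrl.get_obs();print(o["tool_pos"],o["orientation"],o["clock"],o["force"])
im,d=ctrl.snapshot("wrist")
np.savez("w5.npz",im=im,d=d,**{k:o[k] for k in("tool_pos","orientation")})
u,v=proj("wrist",[.4925,-.022,.03],o)[0];print(u,v)
# rectified top-down view of the plane z=0.029: 5 px/mm... 4px/mm, +x up, +y left
g=np.mgrid[-85:85:600j,-85:85:600j]/1000; W=np.stack([.4925-g[0],-.022-g[1],np.full(g[0].shape,.0295)],-1).reshape(-1,3)
uv=proj("wrist",W,o).astype(np.float32).reshape(600,600,2)
r=cv2.remap(im,uv[...,0],uv[...,1],cv2.INTER_CUBIC); save("pics/c5.png",r)
E
```

```text
[0.51002025 0.05902258 0.16740871] [ 1.79944853e+02 -4.41428625e-02 -1.02608305e+02] 6.8 [ 0.14181361  0.90744673 -0.28026208]
321.53407526698425 108.86530238798902
```

View pics/c5.png

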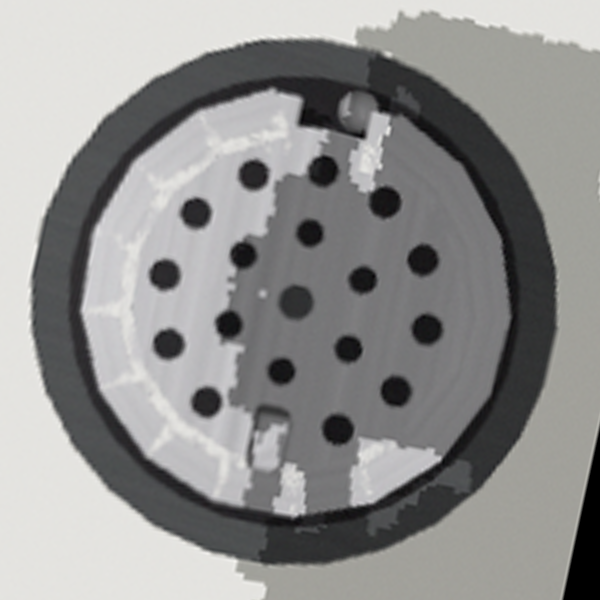

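The rectified view (3.53 px/mm, +x up) shows the notch centre at (335,117), the screw at (296,301), the pin at (357,108) and the lug at (268,440). The notch bears -12° and the pin -17.5°, so another 5.7° or so clockwise is needed. I'll go back to the lug.

```bash
python3 - <<'E'
from h import *
c=[.4925,-.022]
print(delta(arc(c,-193,.024,.168),-103), delta(arc(c,-193,.024,.039),-103))
E
```

```text
(array([105.5,  37.2,  -0.4]), array([ 0.01, -0.01,  0.06])) (array([105.4,  37. , 128.6]), array([ 0.01, -0.01,  0.06]))
```

Emit:
arm_command --steps '[{"translation": [44,15,0],"rotation": [0,0,0],"claw": 0},{"translation": [85,30,0],"rotation": [0,0,0],"claw": 0},{"translation": [105.5,37,0],"rotation": [0,0,0],"claw": 0},{"translation": [105.5,37,0],"rotation": [0,0,0],"claw": 0},{"translation": [105.5,37,40],"rotation": [0,0,0],"claw": 0}]'

```text
clock: 7.35
tool_pos: [0.4537, -0.038, 0.1322]
orientation: [-179.4, 0.3, -102.8]
force: [1.9, 0.9, -0.8]
opening: 0.0006
gripper_force: 0.0
```

Emit:
arm_command --steps '[{"translation": [0,0,40],"rotation": [0,0,0],"claw": 0},{"translation": [0,0,70],"rotation": [0,0,0],"claw": 0},{"translation": [0,0,85],"rotation": [0,0,0],"claw": 0},{"translation": [0,0,88],"rotation": [0,0,0],"claw": 0},{"translation": [0,0,88],"rotation": [0,0,0],"claw": 0}]'

```text
clock: 7.85
tool_pos: [0.4502, -0.038, 0.0401]
orientation: [180.0, -0.0, -102.8]
force: [0.3, -1.0, -0.4]
opening: 0.0002
gripper_force: 0.0
```

```bash
python3 - <<'E'
from h import *
c=[.4925,-.022]
o=ctrl.get_obs();print(o["tool_pos"],o["orientation"],o["clock"],o["force"])
for off,p in((.018,-193),(.0145,-193),(.0145,-195),(.0145,-197),(.0145,-198.5)): print(p,*delta(arc(c,p,off,.039),p+90))
E
```

```text
[ 0.45024744 -0.0379676   0.04012174] [ 1.79965879e+02 -3.32573927e-02 -1.02818848e+02] 7.85 [ 0.2553729  -1.02052611 -0.42302609]
-193 [-7.1  0.4  1.1] [ 0.01 -0.01  0.04]
-193 [-10.6   0.4   1.1] [ 0.01 -0.01  0.04]
-195 [-11.9   0.9   1.1] [ 0.01 -0.01  0.44]
-197 [-13.3   1.3   1.1] [ 0.01 -0.01  0.84]
-198.5 [-14.3   1.6   1.1] [ 0.01 -0.01  1.14]
```

Emit:
arm_command --steps '[{"translation": [-7,0.4,1],"rotation": [0,0,0],"claw": 0},{"translation": [-10.6,0.4,1],"rotation": [0,0,0],"claw": 0},{"translation": [-12,0.9,1],"rotation": [0,0,0.4],"claw": 0},{"translation": [-13.3,1.3,1],"rotation": [0,0,0.8],"claw": 0},{"translation": [-14.4,1.6,1],"rotation": [0,0,1.15],"claw": 0}]'

```text
clock: 8.35
tool_pos: [0.4524, -0.023, 0.04]
orientation: [-179.9, 0.0, -108.6]
force: [0.4, -1.4, 0.1]
opening: 0.001
gripper_force: 0.8
```

Emit:
arm_command --steps '[{"translation": [0,0,0],"rotation": [0,0,0],"claw": 0},{"translation": [0,0,0],"rotation": [0,0,0],"claw": 0}]'

```text
clock: 8.55
tool_pos: [0.4523, -0.023, 0.0397]
orientation: [-179.9, 0.1, -108.5]
force: [0.2, 0.2, 0.0]
opening: 0.0
gripper_force: 0.0
```

```bash
python3 - <<'E'
from h import *
c=[.4925,-.022]
for p in(-198.5,-199): print(p,*delta(arc(c,p,.0145,.039),p+90))
E
```

```text
-198.5 [0.8 0.2 0.7] [-0.01  0.01  0.  ]
-199 [0.5 0.4 0.7] [-0.01  0.01  0.1 ]
```

Emit:
arm_command --steps '[{"translation": [4,0,0],"rotation": [0,0,0],"claw": 0},{"translation": [10,0,0],"rotation": [0,0,0],"claw": 0},{"translation": [10,0,-40],"rotation": [0,0,0],"claw": 0},{"translation": [10,0,-85],"rotation": [0,0,0],"claw": 0},{"translation": [10,0,-128],"rotation": [0,0,0],"claw": 0}]'

```text
clock: 9.05
tool_pos: [0.448, -0.0336, 0.1687]
orientation: [180.0, -0.0, -108.6]
force: [1.6, 1.3, -0.6]
opening: 0.0004
gripper_force: 0.0
```

Emit:
arm_command --steps '[{"translation": [-45,-15,0],"rotation": [0,0,0],"claw": 0},{"translation": [-85,-30,0],"rotation": [0,0,0],"claw": 0},{"translation": [-105,-40,0],"rotation": [0,0,0],"claw": 0},{"translation": [-105,-40,0],"rotation": [0,0,0],"claw": 0},{"translation": [-105,-40,0],"rotation": [0,0,0],"claw": 0}]'

```text
clock: 9.55
tool_pos: [0.5195, 0.0536, 0.1665]
orientation: [179.9, -0.1, -108.6]
force: [0.1, -1.1, -0.5]
opening: 0.0004
gripper_force: 0.0
```

```bash
python3 - <<'E'
from h import *
ctrl.snapshot("top");o=ctrl.get_obs();print(o["tool_pos"],o["orientation"],o["clock"],o["force"])
im,d=ctrl.snapshot("wrist"); np.savez("w6.npz",im=im,d=d,**{k:o[k] for k in("tool_pos","orientation")})
g=np.mgrid[-85:85:600j,-85:85:600j]/1000; W=np.stack([.4925-g[0],-.022-g[1],np.full(g[0].shape,.0295)],-1).reshape(-1,3)
uv=proj("wrist",W,o).astype(np.float32).reshape(600,600,2)
r=cv2.remap(im,uv[...,0],uv[...,1],cv2.INTER_CUBIC); save("pics/c6.png",r)
E
```

```text
[0.51925675 0.05318904 0.16667224] [ 1.79937534e+02 -4.71862479e-02 -1.08579995e+02] 9.6 [-1.18075392  0.09187151  0.63181832]
```

View pics/c6.png

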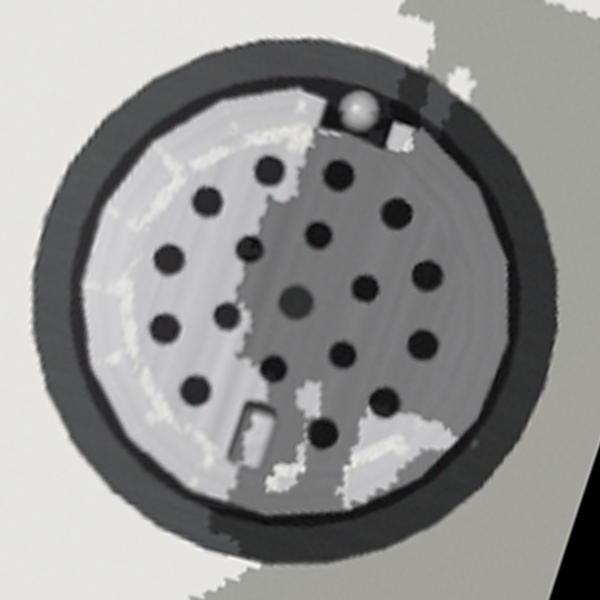

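The notch now brackets the pin at (359,110): the hole line bears -18.7° and the pin -18.3°, so it is aligned to within 1°. Next I'll press at the centre.

```bash
python3 - <<'E'
from h import *
print(delta([.4922,-.0206,.04],-108.6))
E
```

```text
(array([ 78.4,   2. , 126.9]), array([ 0.01, -0.01, -0.  ]))
```

Emit:
arm_command --steps '[{"translation": [40,1,0],"rotation": [0,0,0],"claw": 0},{"translation": [78,2,20],"rotation": [0,0,0],"claw": 0},{"translation": [78,2,65],"rotation": [0,0,0],"claw": 0},{"translation": [78,2,105],"rotation": [0,0,0],"claw": 0},{"translation": [78,2,122],"rotation": [0,0,0],"claw": 0}]'

```text
clock: 10.15
tool_pos: [0.4905, -0.0212, 0.0425]
orientation: [179.8, -0.1, -108.7]
force: [0.2, -0.6, 0.8]
opening: 0.0003
gripper_force: 0.0
```

Emit:
arm_command --steps '[{"translation": [0,0,4],"rotation": [0,0,0],"claw": 0},{"translation": [0,0,6],"rotation": [0,0,0],"claw": 0},{"translation": [0,0,8],"rotation": [0,0,0],"claw": 0},{"translation": [0,0,10],"rotation": [0,0,0],"claw": 0},{"translation": [0,0,12],"rotation": [0,0,0],"claw": 0}]'

```text
clock: 10.65
tool_pos: [0.4939, -0.0192, 0.0339]
orientation: [-179.9, 0.1, -108.6]
force: [0.3, -0.0, 0.5]
opening: 0.0003
gripper_force: 0.0
```

Emit:
arm_command --steps '[{"translation": [0,0,1.5],"rotation": [0,0,0],"claw": 0},{"translation": [0,0,3],"rotation": [0,0,0],"claw": 0},{"translation": [0,0,4],"rotation": [0,0,0],"claw": 0},{"translation": [0,0,5],"rotation": [0,0,0],"claw": 0}]'

```text
clock: 11.05
tool_pos: [0.4936, -0.0193, 0.0283]
orientation: [-180.0, 0.0, -108.6]
force: [0.1, 0.4, 2.7]
opening: 0.0002
gripper_force: 1.0
```

Emit:
arm_command --steps '[{"translation": [0,0,1],"rotation": [0,0,0],"claw": 0},{"translation": [0,0,2],"rotation": [0,0,0],"claw": 0},{"translation": [0,0,3],"rotation": [0,0,0],"claw": 0},{"translation": [0,0,4],"rotation": [0,0,0],"claw": 0},{"translation": [0,0,5],"rotation": [0,0,0],"claw": 0}]'

```text
clock: 11.55
tool_pos: [0.4936, -0.0193, 0.0232]
orientation: [-180.0, 0.0, -108.6]
force: [1.1, 1.8, 2.2]
opening: 0.0006
gripper_force: 1.0
```

Emit:
arm_command --steps '[{"translation": [0,0,1],"rotation": [0,0,0],"claw": 0},{"translation": [0,0,2],"rotation": [0,0,0],"claw": 0},{"translation": [0,0,3],"rotation": [0,0,0],"claw": 0}]'

```text
clock: 11.85
tool_pos: [0.4934, -0.0194, 0.0201]
orientation: [-180.0, 0.0, -108.6]
force: [1.1, 1.0, 2.5]
opening: 0.0007
gripper_force: 1.0
```

Steady at about 2.5 N and already below the level where the pin would block it. The stop should be at z ≈ 0.017–0.019.

Emit:
arm_command --steps '[{"translation": [0,0,0.7],"rotation": [0,0,0],"claw": 0},{"translation": [0,0,1.4],"rotation": [0,0,0],"claw": 0},{"translation": [0,0,2],"rotation": [0,0,0],"claw": 0},{"translation": [0,0,2],"rotation": [0,0,0],"claw": 0}]'

```text
clock: 12.25
tool_pos: [0.4935, -0.0195, 0.019]
orientation: [-180.0, -0.0, -108.5]
force: [-2.4, 1.7, 12.4]
opening: 0.0002
gripper_force: 6.5
```

Emit:
arm_command --steps '[{"translation": [0,0,0.5],"rotation": [0,0,0],"claw": 0},{"translation": [0,0,1],"rotation": [0,0,0],"claw": 0},{"translation": [0,0,1],"rotation": [0,0,0],"claw": 0},{"translation": [0,0,1],"rotation": [0,0,0],"claw": 0}]'

```text
clock: 12.65
tool_pos: [0.4935, -0.0195, 0.0187]
orientation: [-180.0, 0.0, -108.5]
force: [-5.0, 1.9, 22.3]
opening: 0.0007
gripper_force: 11.4
```

Emit:
arm_command --steps '[{"translation": [0,0,-5],"rotation": [0,0,0],"claw": 0},{"translation": [0,0,-30],"rotation": [0,0,0],"claw": 0},{"translation": [0,0,-70],"rotation": [0,0,0],"claw": 0},{"translation": [0,0,-110],"rotation": [0,0,0],"claw": 0},{"translation": [0,0,-150],"rotation": [0,0,0],"claw": 0}]'

```text
clock: 13.15
tool_pos: [0.492, -0.0199, 0.1681]
orientation: [179.9, -0.1, -108.6]
force: [1.0, 0.6, -0.2]
opening: 0.0002
gripper_force: 0.0
```

Emit:
arm_command --steps '[{"translation": [-45,0,0],"rotation": [0,0,0],"claw": 0},{"translation": [-85,0,0],"rotation": [0,0,0],"claw": 0},{"translation": [-85,0,0],"rotation": [0,0,0],"claw": 0},{"translation": [-85,0,0],"rotation": [0,0,0],"claw": 0}]'

```text
clock: 13.55
tool_pos: [0.5195, 0.0615, 0.1663]
orientation: [179.9, -0.1, -108.5]
force: [-0.5, -0.4, -0.1]
opening: 0.0005
gripper_force: 0.0
```

```bash
python3 - <<'E'
from h import *
ctrl.snapshot("top");o=ctrl.get_obs();print(o["tool_pos"],o["orientation"],o["clock"],o["force"])
im,d=ctrl.snapshot("wrist"); X=cloud("wrist",d,o)
r=np.hypot(X[...,0]-.4922,X[...,1]+.0206); a=np.degrees(np.arctan2(X[...,1]+.0206,X[...,0]-.4922))
print("disc z",np.median(X[...,2][(r>.012)&(r<.055)&(d>0)]),"collar",np.median(X[...,2][(r>.066)&(r<.077)&(d>0)]),"ledge",np.median(X[...,2][(r>.09)&(r<.1)&(d>0)]))
h=(r<.06)&(X[...,2]>.027)&(X[...,2]<.05)&(d>0)
l=X[h].mean(0);print("lug",l,h.sum(),np.degrees(np.arctan2(l[1]+.0206,l[0]-.4922)))
E
```

```text
[0.51936843 0.06084409 0.16638594] [ 1.79898849e+02 -8.17459125e-02 -1.08546842e+02] 13.6 [-0.24483877 -0.15490217 -0.50217265]
disc z 0.03725056046488695 collar 0.2664469455038977 ledge 0.2420570794879913
lug [ 0.45667313 -0.00860459  0.03592148] 215 161.34308499641048
```

```bash
python3 - <<'E'
from h import *
o=ctrl.get_obs(); im,d=ctrl.snapshot("wrist"); X=cloud("wrist",d,o)
r=np.hypot(X[...,0]-.4922,X[...,1]+.0206); ok=(d>0)&(X[...,2]<.06)
for n,a,b in(("disc",.012,.052),("collar",.066,.077),("ledge",.09,.1)): print(n,np.median(X[...,2][ok&(r>a)&(r<b)]))
E
```

```text
disc 0.016454575149996542
collar 0.011479510954962746
ledge -0.0005903085767981486
```

The disc face is at 17 mm, the collar at 12 mm and the ledge at 0, so the strainer is fully home. The lug bears 161°, opposite the pin.

```bash
python3 -c "
from plant import ctrl; print(ctrl.close_job())"
```

```text
the job is handed in; nothing more can be done
None
```

The strainer's notch is round the pin and it is pressed fully home, with the upper face measured 17 mm above the ledge and at most about 22 N at the wrist; the hand is clear, the other things on the ledge were left alone, and the job was handed in at about 14 s (no verdict was returned).

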